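# Set the stock tags at the microscope bench

### The arm

A 6-joint arm with a two-finger parallel gripper is mounted at the origin on the work surface. World frame = base frame: x ahead of the robot, y to its left, z up, the work surface at z = 0. Lengths are in m, angles in rad, forces in N, time in s.
With the tool pointing down it reaches from about 0.275 to 0.875 m from the base axis. Payload 12.5 kg.
Tool frame: the origin (TCP) lies on the mounting face of the last link; the fingertips stand 173 mm ahead of it and the grasp point (between the pads) lies 155 mm ahead of it; z points along the fingers, x is the direction in which the jaws open and shut, and the axes are right-handed (so a half turn about z gives the same grasp; the last joint's range is limited). The gripper opens to 85 mm and grips with 20 to 120 N. Pads are 22 mm wide; open, the fingers measure 114 mm over their backs; the gripper's body (76 mm by 85 mm) begins 54 mm behind the grasp point. The pads swing forward as they close: fully open they stand 13 mm farther back than shut.
Start: joints at [1.24, 0.351, 1.652, -0, 1.139, -0.085], TCP at [0.134, 0.533, 0.405] pointing down, gripper open.
Joint ranges: [-2.75, 2.75], [-0.79, 2.1], [0.01, 2.65], [-1.57, 4.71], [0.07, 3.14], [-2.87, 2.87]. Speed limits (rad/s): [2.22, 2.22, 2.79, 3.14, 3.14, 3.14].

### API

Orientations are given as a unit quaternion [x, y, z, w].
In Python, from workcell import robot, grab_frame, get_calibration gives the robot as it stands. The module is installed in compiled form; this text tells all that it offers.
- The arm moves only by the tool apply_moves, never from a script. Its argument "targets" is a list that holds one entry, the list of rows, each a list of 4 numbers: the shift along the world's x, y, z in m, then the turn about the world's z in rad. A call has 1 to 12 rows; each row is the pose to reach, as a shift and turn from the pose commanded when the call began; what a row does not reach only later rows make up. A row lasts 1/10 s, in which the tool goes at most 50 mm and 8.59 degrees, less where a joint would pass 70% of its speed; a pose out of reach is approached as far as the arm can. A call with a gripper value outside its range is refused whole. "claw" is the opening, from -1 (shut) to 1 (fully open), set as the call begins (left out, the last holds). The fingers move at their own pace and stop on an object; "force" is the grip in N (left out, the last holds). Time passes only in rows, so rows that repeat a pose let the fingers close. It gives the time, the measured TCP pose, the force and the opening at its end, in the units of the state.
- robot.read_state(): the state, without advancing time (a new reading comes with each control period).
- grab_frame(name): name is "side" or "top" or "wrist"; returns the picture (400x640x3 uint8, blue, green, red); there is no depth.
- get_calibration(name): a dict with "fx", "fy", "cx", "cy" (pixels), "cam_to_world" (4x4, takes a point from camera to world coordinates); the wrist camera has in their place "T_tool_cam" (4x4, takes a point from camera to tool coordinates, whose origin is the TCP and whose axes are the tool frame's). Camera axes: x right, y down, z forward; pixel columns grow to the right and rows downward; lengths in m; the calibration is good to about 2 mm. A picture is of the moment at which its call begins: read the wrist's pose just before it. get_calibration takes no time and is no camera call.
- robot.close_job(): hands the job in, once; it reports no verdict.
The state is a dict: "time_s": time; "joint_pos": joint angles; "joint_vel": joint speeds; "effort": joint torques, N m; "eef_pos": TCP position; "ee_rot": TCP orientation; "ft_force": force on the tool from outside, world axes, zero at the start; "moment": the same for the moment, N m; "grip_width": opening from 0.0 (shut) to 1.0 (fully open).
Only numpy, scipy, OpenCV 4.12 (cv2) and the standard library are available. Lean on these libraries where they do the work, as an engineer would, in place of code of your own. Each camera call takes 0.05 s, during which the arm holds its last target.

### The job

Each of the four hinged stock tags on the blue board belongs to the bin standing straight beyond it. With a fingertip, gently push over the tags that are wrong, so that tags of bins packed full of cassettes show their green face up and tags of empty or partly filled bins show their orange face up. Do not move the bins or the canister, jar and screwdriver around the board.

Things in the scene. Friction and masses are not known exactly. Their poses are not given: they have to be found in the camera images.
- board: Flat blue board, 330 x 410 mm, 10 mm thick, fixed on the bench. Origin: at bench height under the middle of the row of tags; x points from the tags to the bins, away from the robot; the four tag stands stand 95 mm apart along y, in any order. The board reaches 110 mm from the row towards the robot and 220 mm beyond it.
- stand_1: Grey V-shaped bracket of tag 1, 60 x 68 mm, fixed on the board. Origin: middle of its underside, on the board's top, 10 mm above the bench; axes as the board's. The tag's hinge line runs along its y axis, 14 mm above the origin. Two walls, 60 mm wide, lean out to +x and -x at 35 degrees from upright; their tops are 54 mm above the origin, 32 mm out.
- tag_1 (a joint): Tag angle. 0: leans 35 degrees away from the robot, towards its bin, green face up; 1.222: leans 35 degrees towards the robot, orange face up. Past upright (0.611) it falls by its weight (40 g, free hinge) to that side's stop. 76 mm long; coloured part 56 mm wide, 47 mm from the hinge; beyond it a black tab, 34 mm wide, 5 to 8 mm thick, stands out past the wall: push it there from behind.
- tag_1_tab (a point): Outer end of the black tab of tag 1, 72 mm from the hinge, mid width (round end of radius 4 mm). At rest 73 mm above the stand's underside (83 mm above the bench) and 41 mm out from the hinge; it moves with the tag.
- place_1 (a point): Where the bin of tag 1 stands: on the board's top, 155 mm beyond stand 1 along its +x axis. The bin's centre is within 8 mm of it.
- stand_2: Grey V-shaped bracket of tag 2, 60 x 68 mm, fixed on the board. Origin: middle of its underside, on the board's top, 10 mm above the bench; axes as the board's. The tag's hinge line runs along its y axis, 14 mm above the origin. Two walls, 60 mm wide, lean out to +x and -x at 35 degrees from upright; their tops are 54 mm above the origin, 32 mm out.
- tag_2 (a joint): Tag angle. 0: leans 35 degrees away from the robot, towards its bin, green face up; 1.222: leans 35 degrees towards the robot, orange face up. Past upright (0.611) it falls by its weight (40 g, free hinge) to that side's stop. 76 mm long; coloured part 56 mm wide, 47 mm from the hinge; beyond it a black tab, 34 mm wide, 5 to 8 mm thick, stands out past the wall: push it there from behind.
- tag_2_tab (a point): Outer end of the black tab of tag 2, 72 mm from the hinge, mid width (round end of radius 4 mm). At rest 73 mm above the stand's underside (83 mm above the bench) and 41 mm out from the hinge; it moves with the tag.
- place_2 (a point): Where the bin of tag 2 stands: on the board's top, 155 mm beyond stand 2 along its +x axis. The bin's centre is within 8 mm of it.
- stand_3: Grey V-shaped bracket of tag 3, 60 x 68 mm, fixed on the board. Origin: middle of its underside, on the board's top, 10 mm above the bench; axes as the board's. The tag's hinge line runs along its y axis, 14 mm above the origin. Two walls, 60 mm wide, lean out to +x and -x at 35 degrees from upright; their tops are 54 mm above the origin, 32 mm out.
- tag_3 (a joint): Tag angle. 0: leans 35 degrees away from the robot, towards its bin, green face up; 1.222: leans 35 degrees towards the robot, orange face up. Past upright (0.611) it falls by its weight (40 g, free hinge) to that side's stop. 76 mm long; coloured part 56 mm wide, 47 mm from the hinge; beyond it a black tab, 34 mm wide, 5 to 8 mm thick, stands out past the wall: push it there from behind.
- tag_3_tab (a point): Outer end of the black tab of tag 3, 72 mm from the hinge, mid width (round end of radius 4 mm). At rest 73 mm above the stand's underside (83 mm above the bench) and 41 mm out from the hinge; it moves with the tag.
- place_3 (a point): Where the bin of tag 3 stands: on the board's top, 155 mm beyond stand 3 along its +x axis. The bin's centre is within 8 mm of it.
- stand_4: Grey V-shaped bracket of tag 4, 60 x 68 mm, fixed on the board. Origin: middle of its underside, on the board's top, 10 mm above the bench; axes as the board's. The tag's hinge line runs along its y axis, 14 mm above the origin. Two walls, 60 mm wide, lean out to +x and -x at 35 degrees from upright; their tops are 54 mm above the origin, 32 mm out.
- tag_4 (a joint): Tag angle. 0: leans 35 degrees away from the robot, towards its bin, green face up; 1.222: leans 35 degrees towards the robot, orange face up. Past upright (0.611) it falls by its weight (40 g, free hinge) to that side's stop. 76 mm long; coloured part 56 mm wide, 47 mm from the hinge; beyond it a black tab, 34 mm wide, 5 to 8 mm thick, stands out past the wall: push it there from behind.
- tag_4_tab (a point): Outer end of the black tab of tag 4, 72 mm from the hinge, mid width (round end of radius 4 mm). At rest 73 mm above the stand's underside (83 mm above the bench) and 41 mm out from the hinge; it moves with the tag.
- place_4 (a point): Where the bin of tag 4 stands: on the board's top, 155 mm beyond stand 4 along its +x axis. The bin's centre is within 8 mm of it.
- bin_a: Loose blue plastic bin, 75 x 70 x 36 mm, packed full with six white and yellow cassettes (a FULL bin); full ones are 41 mm high. Origin: centre of its underside, on the board. Any of the four places can be its own. Not to be moved.
- bin_c: Loose blue plastic bin, 75 x 70 x 36 mm, packed full with six white and yellow cassettes (a FULL bin); full ones are 41 mm high. Origin: centre of its underside, on the board. Any of the four places can be its own. Not to be moved.
- bin_b: Loose blue plastic bin, 75 x 70 x 36 mm, with only two cassettes left at one end (NOT full); full ones are 41 mm high. Origin: centre of its underside, on the board. Any of the four places can be its own. Not to be moved.
- bin_d: Loose blue plastic bin, 75 x 70 x 36 mm, empty (NOT full); full ones are 41 mm high. Origin: centre of its underside, on the board. Any of the four places can be its own. Not to be moved.
- lens_can: Bystander: small black canister with a bright lid, 36 mm across, 44 mm high, standing on the bench on the robot's side of the board. Origin: centre of its underside.
- jar: Bystander: amber jar, 48 mm across, 70 mm high, standing on the bench beyond the left (+y) end of the board. Origin: centre of its underside.
- driver: Bystander: screwdriver, 160 mm long, lying on the bench beyond the right (-y) end of the board, handle towards the robot. Origin: on its underside near the middle.

How it is judged:
At the end, for the whole second after the job is handed in: Every tag lies at rest on a stop (within 0.12 rad): green face up (joint near 0) where the bin at its place is full, orange face up (joint near 1.222) where the bin is empty or partly filled; every bin within 12 mm of where it stood (((horizontal distance between any of bin_a, bin_c and place_1 below 0.04 m and value of joint tag_1 below 0.12 rad) or (horizontal distance between any of bin_b, bin_d and place_1 below 0.04 m and value of joint tag_1 above 1.102 rad)) and velocity of joint tag_1 between -0.1 and 0.1 rad/s and ((horizontal distance between any of bin_a, bin_c and place_2 below 0.04 m and value of joint tag_2 below 0.12 rad) or (horizontal distance between any of bin_b, bin_d and place_2 below 0.04 m and value of joint tag_2 above 1.102 rad)) and velocity of joint tag_2 between -0.1 and 0.1 rad/s and ((horizontal distance between any of bin_a, bin_c and place_3 below 0.04 m and value of joint tag_3 below 0.12 rad) or (horizontal distance between any of bin_b, bin_d and place_3 below 0.04 m and value of joint tag_3 above 1.102 rad)) and velocity of joint tag_3 between -0.1 and 0.1 rad/s and ((horizontal distance between any of bin_a, bin_c and place_4 below 0.04 m and value of joint tag_4 below 0.12 rad) or (horizontal distance between any of bin_b, bin_d and place_4 below 0.04 m and value of joint tag_4 above 1.102 rad)) and velocity of joint tag_4 between -0.1 and 0.1 rad/s and distance of each of bin_a, bin_b, bin_c, bin_d from where it was at the start of the episode below 0.012 m); the robot touches nothing.
It fails at once if a bin is shoved or lifted (moved by more than 12 mm) (distance of any of bin_a, bin_b, bin_c, bin_d from where it was at the start of the episode above 0.012 m).
It fails at once if the canister, the jar or the screwdriver is moved by more than 15 mm (distance of any of lens_can, jar, driver from where it was at the start of the episode above 0.015 m).
It fails at once if a tag or its stand is pressed with more than 25 N (contact force between any of stand_1, stand_2, stand_3, stand_4 and the fingers above 25 N or contact force between any of stand_1, stand_2, stand_3, stand_4 and the arm above 25 N).
It also fails if it takes over 38 s, if anything falls off the work surface, if the arm or the gripper's body presses on something with over 40 N, if the wrist force passes 120 N, or if a joint passes its speed limit or range.

## Working session

There is one attempt and no reset: what is moved stays moved. The work goes in short steps, Python scripts to look and compute and a tool call to move; the robot and the scene stay as the last step left them, time stands still between calls to the robot, and variables do not carry over. Pictures are saved under pics/ and viewed, and the job is handed in when it is done.

Besides the shell and the picture viewer there is one more tool, called after "Call:" as name(argument=value, ...) on one line, values as JSON. apply_moves: Moves the arm, as the interface text tells. Its arguments: {"type":"object","properties":{"targets":{"type":"array","items":{"type":"array","items":{"type":"array","items":{"type":"number"}}}},"claw":{"type":"number"},"force":{"type":"number"}},"required":["targets"]}

```bash
mkdir -p pics; python3 - <<'E'
from workcell import robot, grab_frame, get_calibration
import cv2
s=robot.read_state();print(s)
for n in("side","top"):
    cv2.imwrite(f"pics/{n}0.png",grab_frame(n)); c=get_calibration(n);print(n,c)
print(get_calibration("wrist"))
E
```

```text
{'time_s': 0.0, 'joint_pos': array([ 1.24038466e+00,  3.51247816e-01,  1.65244724e+00, -1.02454725e-05,
        1.13909595e+00, -8.46293174e-02]), 'joint_vel': array([ 0.00057098, -0.00081787,  0.00081035,  0.00013179, -0.00014977,
       -0.00360088]), 'effort': array([-2.45438212e-03, -5.06104982e+01, -2.91408473e+01, -2.11251340e-04,
        4.64650497e-03, -1.69529653e-05]), 'eef_pos': array([0.13377135, 0.53334571, 0.40414315]), 'ee_rot': array([ 7.88451211e-01,  6.15097008e-01, -4.99345740e-04,  3.31196167e-04]), 'ft_force': array([-0.88121425,  0.48614884, -0.27413647]), 'moment': array([ 0.04456862, -0.03007406, -0.0173842 ]), 'grip_width': 0.999741149856354}
side {'fx': 466.1812032071016, 'fy': 466.1812032071016, 'cx': 321.01823468250524, 'cy': 196.97535247658757, 'cam_to_world': array([[ 0.95457653, -0.16631373,  0.24723146,  0.27325739],
       [-0.29735104, -0.47843636,  0.82624512, -0.93172349],
       [-0.01913139, -0.86222873, -0.50615768,  0.67042045],
       [ 0.        ,  0.        ,  0.        ,  1.        ]])}
top {'fx': 418.51908314669464, 'fy': 418.51908314669464, 'cx': 318.0258795709475, 'cy': 197.45810400527193, 'cam_to_world': array([[ 0.02712717, -0.99007683,  0.13788394,  0.44825953],
       [-0.99959329, -0.02565318,  0.01245631,  0.01326212],
       [-0.00879554, -0.13816576, -0.99037006,  0.94871289],
       [ 0.        ,  0.        ,  0.        ,  1.        ]])}
{'fx': 275.98782169940387, 'fy': 275.98782169940387, 'cx': 314.2371106369837, 'cy': 200.10061045756157, 'T_tool_cam': array([[ 9.99999713e-01, -2.39827779e-04, -7.18276619e-04,
        -1.64976292e-04],
       [ 4.56367906e-04,  9.47786459e-01,  3.18905345e-01,
        -8.29999865e-02],
       [ 6.04290493e-04, -3.18905581e-01,  9.47786297e-01,
         3.18051621e-02],
       [ 0.00000000e+00,  0.00000000e+00,  0.00000000e+00,
         1.00000000e+00]])}
```

View pics/top0.png

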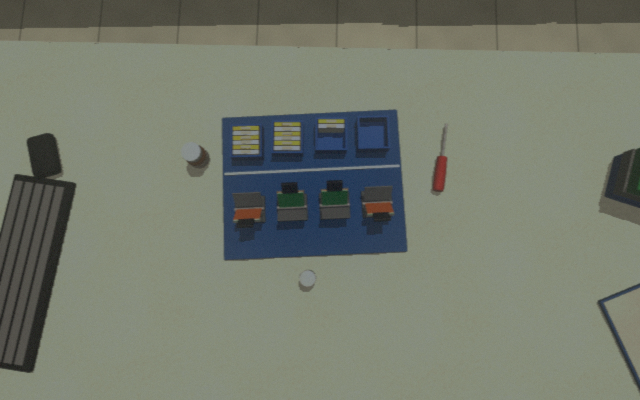

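View pics/side0.png

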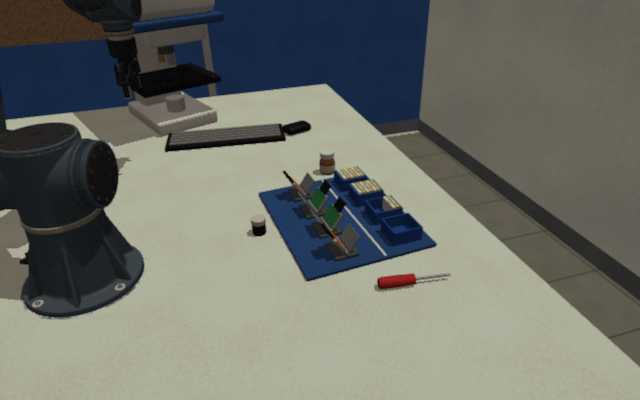

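The top view shows the bins from left (+y) at px (246,141), (287,137), (331,135) and (372,133). They look full, full, two cassettes and empty. The tags below them are orange, green, green and orange, so the first and third look wrong. I'll zoom in to check and measure the board.

```bash
cat > h.py <<'E'
import numpy as np,cv2
from workcell import get_calibration
def ray(n,uv):
    c=get_calibration(n);T=c["cam_to_world"]
    d=T[:3,:3]@np.array([(uv[0]-c["cx"])/c["fx"],(uv[1]-c["cy"])/c["fy"],1]);return T[:3,3],d
def onz(n,uv,z):
    o,d=ray(n,uv);return (o+d*(z-o[2])/d[2])
def proj(n,P):
    c=get_calibration(n);T=np.linalg.inv(c["cam_to_world"]);q=T[:3,:3]@P+T[:3,3]
    return np.array([c["fx"]*q[0]/q[2]+c["cx"],c["fy"]*q[1]/q[2]+c["cy"]])
E
python3 - <<'E'
from h import *
im=cv2.imread("pics/top0.png");hsv=cv2.cvtColor(im,cv2.COLOR_BGR2HSV)
roi=np.zeros(im.shape[:2],np.uint8);roi[90:280,200:420]=1
def mask(lo,hi): return cv2.inRange(hsv,lo,hi)*roi
m=mask((100,100,40),(130,255,255))
cs,_=cv2.findContours(cv2.morphologyEx(m,cv2.MORPH_CLOSE,np.ones((15,15))),0,2)
r=cv2.minAreaRect(max(cs,key=cv2.contourArea));b=cv2.boxPoints(r)
B=np.array([onz("top",p,.01) for p in b]);print(b.round(1).tolist());print(B.round(4).tolist())
print("sides",[np.linalg.norm(B[i]-B[i-1]).round(4) for i in range(4)])
for nm,lo,hi in(("orange",(3,150,80),(18,255,255)),("green",(50,100,30),(90,255,255))):
    k,l,st,ce=cv2.connectedComponentsWithStats(mask(lo,hi))
    for i in range(1,k):
        if st[i,4]>30: print(nm,st[i,4],ce[i].round(1),onz("top",ce[i],.01+.014+.0235*.82+.012).round(4))
# lens can
for n,p in(("can lid",(308,279)),):print(n,onz("top",p,.044).round(3))
cv2.imwrite("pics/topz.png",cv2.resize(im[100:265,215:415],None,fx=4,fy=3.6,interpolation=2))
E
```

```text
[[218.5, 118.19999694824219], [399.0, 109.69999694824219], [405.6000061035156, 250.39999389648438], [225.0, 258.8999938964844]]
[[0.7595, 0.2622, 0.01], [0.79, -0.1579, 0.01], [0.4652, -0.1726, 0.01], [0.4358, 0.228, 0.01]]
sides [np.float64(0.3255), np.float64(0.4211), np.float64(0.3251), np.float64(0.4017)]
orange 209 [378.6 207.3] [ 0.5546 -0.1061  0.0553]
orange 210 [247.6 213.5] [0.5341 0.1748 0.0553]
green 299 [334.3 197.3] [ 0.5738 -0.0105  0.0553]
green 301 [290.6 199.3] [0.5671 0.0835 0.0553]
can lid [0.399 0.041 0.044]
```

View pics/topz.png

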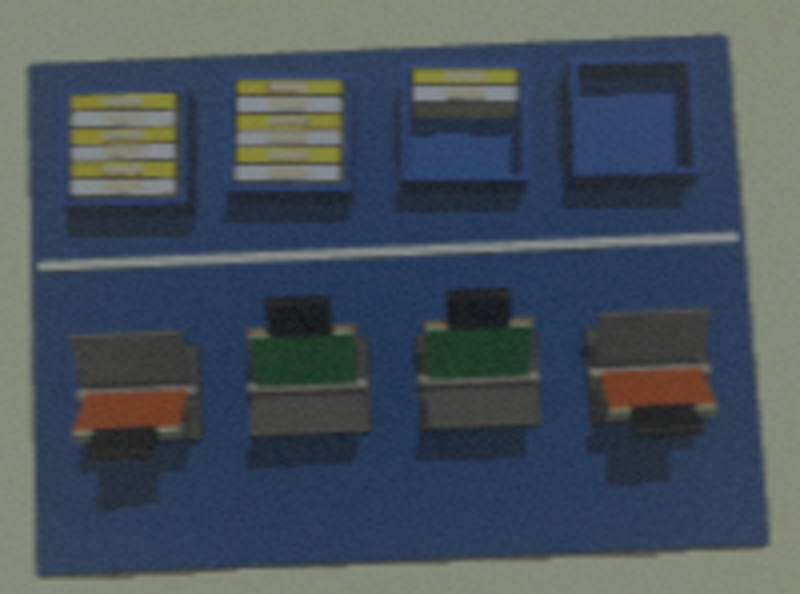

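```bash
python3 - <<'E'
from h import *
Z=.0245+.0235*np.cos(.611)+.002; out=.0235*np.sin(.611)-.002
pix=[(247.6,213.5,-1),(290.6,199.3,1),(334.3,197.3,1),(378.6,207.3,-1)]
P=[onz("top",p[:2],Z) for p in pix]
d=P[0]-P[3];yaw=np.arctan2(-d[0],d[1]);d2=P[1]-P[2];print("yaw",yaw,np.arctan2(-d2[0],d2[1]),"len",np.linalg.norm(d),np.linalg.norm(d2))
ex=np.array([np.cos(yaw),np.sin(yaw),0]);ey=np.array([-ex[1],ex[0],0])
H=[P[i]-ex*out*pix[i][2] for i in range(4)];c=sum(H)/4
for i,h in enumerate(H):print(i+1,h.round(4),"local",((h-c)@ex).round(4),((h-c)@ey).round(4))
c[2]=.01
print("origin",c)
q=np.array([[30,65],[727,38],[768,545],[38,575]])/[4,3.6]+[215,100]
for a in q:
    w=onz("top",a,.01);print("corner local",((w-c)@ex).round(4),((w-c)@ey).round(4))
for i,y in enumerate((.1425,.0475,-.0475,-.1425)):
    t=c+ey*y; s=pix[i][2]
    tab=t+ex*.041*s;tab[2]=.083
    print("hinge",t.round(4),"tab",tab.round(4),proj("top",tab).round(1),proj("side",tab).round(1),"place",(t+ex*.155).round(3))
im=cv2.imread("pics/side0.png");cv2.imwrite("pics/sidez.png",cv2.resize(im[140:280,240:440],None,fx=4,fy=4,interpolation=2))
E
```

```text
yaw 0.07372504939187564 0.07208574828808678 len 0.2845148682398233 0.09528820428660989
1 [0.5463 0.1773 0.0457] local -0.0018 0.1422
2 [0.5569 0.0834 0.0457] local 0.0019 0.0477
3 [ 0.5638 -0.0116  0.0457] local 0.0017 -0.0476
4 [ 0.5673 -0.1064  0.0457] local -0.0018 -0.1423
origin [0.55858266 0.03564994 0.01      ]
corner local 0.2169 0.2017
corner local 0.2148 -0.2047
corner local -0.1107 -0.2038
corner local -0.1101 0.2021
hinge [0.5481 0.1778 0.01  ] tab [0.5072 0.1747 0.083 ] [244.6 225. ] [286.3 174.3] place [0.703 0.189 0.01 ]
hinge [0.5551 0.083  0.01  ] tab [0.596 0.086 0.083] [288.9 183.9] [327.4 183.9] place [0.71  0.094 0.01 ]
hinge [ 0.5621 -0.0117  0.01  ] tab [ 0.603  -0.0087  0.083 ] [334.1 181.7] [342.1 201.1] place [ 0.717 -0.     0.01 ]
hinge [ 0.5691 -0.1065  0.01  ] tab [ 0.5282 -0.1095  0.083 ] [382.  218.5] [325.5 228.7] place [ 0.724 -0.095  0.01 ]
```

View pics/sidez.png

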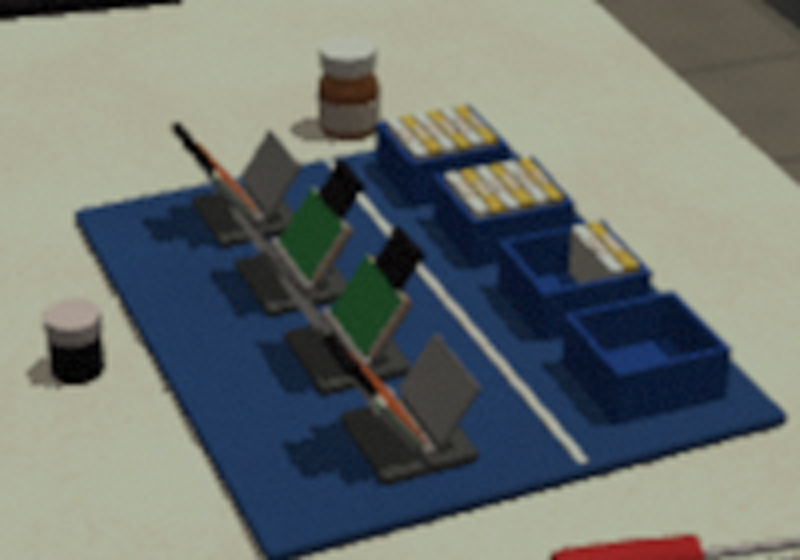

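Picture check: the bins are full, full, two cassettes and empty from left to right. Tag 1 (left, orange, full bin) needs to go over to +x, and tag 3 (green, partly filled) needs to go to -x. Predicted tab pixels match the side view, and the board corners fit the given sizes. Next I hover in front of tag 1 with the gripper shut.

Call:
apply_moves(targets=[[[0.03,-0.033,0,0.03],[0.06,-0.066,0,0.06],[0.09,-0.099,0,0.09],[0.12,-0.132,0,0.12],[0.15,-0.165,0,0.15],[0.18,-0.198,0,0.18],[0.21,-0.231,0,0.21],[0.24,-0.264,0,0.24],[0.27,-0.297,0,0.27],[0.3,-0.33,0,0.3],[0.334,-0.362,0,0.32],[0.334,-0.362,0,0.32]]], claw=-1, force=20)

```text
time_s: 1.3
eef_pos: [0.4705, 0.1683, 0.4044]
ee_rot: [0.682, 0.732, 0.0, 0.0]
ft_force: [-0.2, 0.7, 0.4]
grip_width: -0.001
```

Call:
apply_moves(targets=[[[0,0.002,-0.03,0],[0,0.002,-0.06,0],[0,0.002,-0.09,0],[0,0.002,-0.11,0],[0,0.002,-0.125,0],[0,0.002,-0.125,0],[0,0.002,-0.125,0]]])

```text
time_s: 2.0
eef_pos: [0.4677, 0.1737, 0.28]
ee_rot: [0.68, 0.733, -0.0, -0.0]
ft_force: [0.2, 0.5, 1.3]
grip_width: -0.001
```

```bash
python3 - <<'E'
from workcell import robot, grab_frame
import cv2
print(robot.read_state()["eef_pos"])
im=grab_frame("side");cv2.imwrite("pics/side1.png",cv2.resize(im[60:280,220:440],None,fx=2.7,fy=2.7))
cv2.imwrite("pics/w1.png",grab_frame("wrist"))
E
```

```text
[0.46771502 0.17374964 0.27998261]
```

View pics/side1.png

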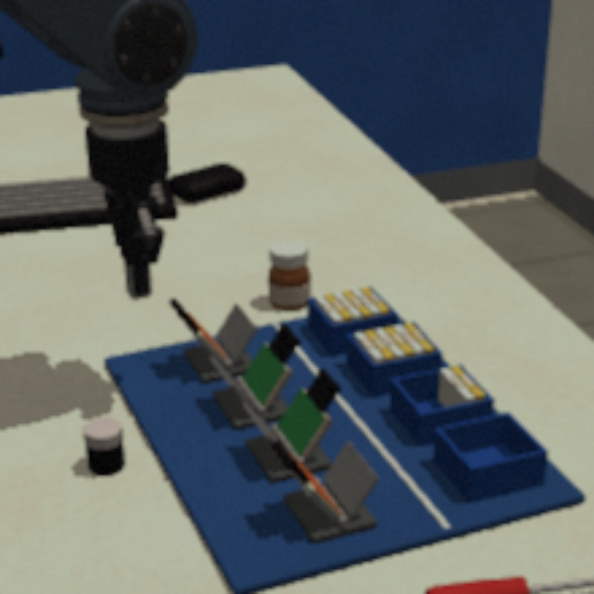

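View pics/w1.png

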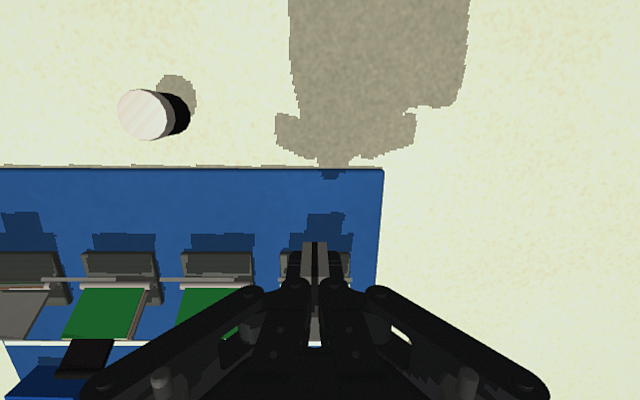

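The wrist view shows the shut fingertips (315,245) lined up with tag 1, and the board edges are aligned. I'll descend and push slowly along the board's +x.

Call:
apply_moves(targets=[[[0,0,-0.015,0],[0,0,-0.033,0],[0,0,-0.033,0],[0.01,0.001,-0.033,0],[0.016,0.001,-0.033,0],[0.022,0.002,-0.033,0],[0.028,0.002,-0.033,0],[0.034,0.003,-0.033,0],[0.04,0.003,-0.033,0],[0.046,0.003,-0.033,0],[0.052,0.004,-0.033,0],[0.058,0.004,-0.033,0]]])

```text
time_s: 3.3
eef_pos: [0.5263, 0.1775, 0.2466]
ee_rot: [0.68, 0.733, -0.0, -0.0]
ft_force: [0.2, 0.7, 0.0]
grip_width: 0.004
```

Call:
apply_moves(targets=[[[0.006,0,0,0],[0.012,0.001,0,0],[0.018,0.001,0,0],[0.023,0.002,0,0],[0.026,0.002,0,0],[0.026,0.002,0,0],[0.026,0.002,0,0]]])

```text
time_s: 4.0
eef_pos: [0.5517, 0.1794, 0.2466]
ee_rot: [0.68, 0.733, -0.0, -0.0]
ft_force: [-0.5, 0.2, 0.3]
grip_width: 0.0
```

```bash
python3 - <<'E'
from workcell import robot, grab_frame
import cv2
print(robot.read_state()["eef_pos"])
im=grab_frame("side");cv2.imwrite("pics/side2.png",cv2.resize(im[60:280,220:440],None,fx=2.7,fy=2.7))
E
```

```text
[0.5516869  0.17944867 0.24662565]
```

View pics/side2.png

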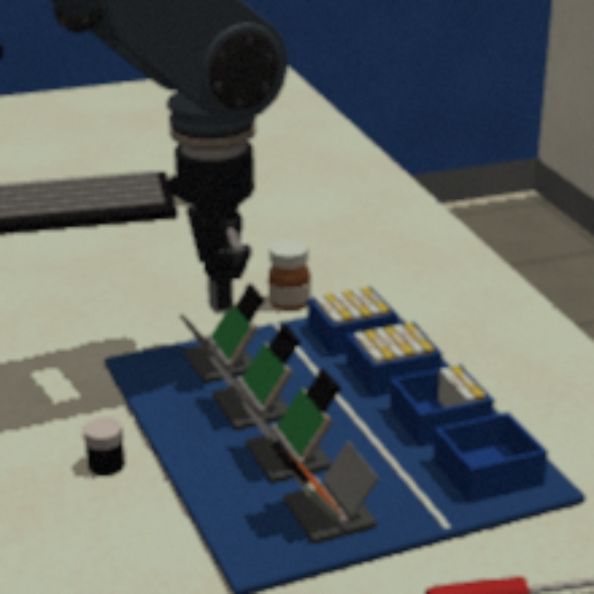

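Tag 1 now lies on its far stop, green face up. Next I lift and go over behind tag 3.

Call:
apply_moves(targets=[[[0,0,0.03,0],[0,0,0.07,0],[0,0,0.1,0],[0.015,-0.03,0.1,0],[0.033,-0.067,0.1,0],[0.05,-0.105,0.1,0],[0.068,-0.142,0.1,0],[0.083,-0.17,0.1,0],[0.09,-0.185,0.1,0],[0.09,-0.185,0.1,0],[0.09,-0.185,0.08,0],[0.09,-0.185,0.06,0]]])

```text
time_s: 5.25
eef_pos: [0.6413, -0.0042, 0.3066]
ee_rot: [0.68, 0.733, 0.0, 0.0]
ft_force: [-0.0, 0.8, -0.2]
grip_width: -0.001
```

```bash
python3 - <<'E'
from workcell import robot, grab_frame
import cv2
print(robot.read_state()["eef_pos"])
im=grab_frame("side");cv2.imwrite("pics/side3.png",cv2.resize(im[60:280,220:440],None,fx=2.7,fy=2.7))
cv2.imwrite("pics/w3.png",grab_frame("wrist"))
E
```

```text
[ 0.64132047 -0.00416982  0.30659934]
```

View pics/side3.png

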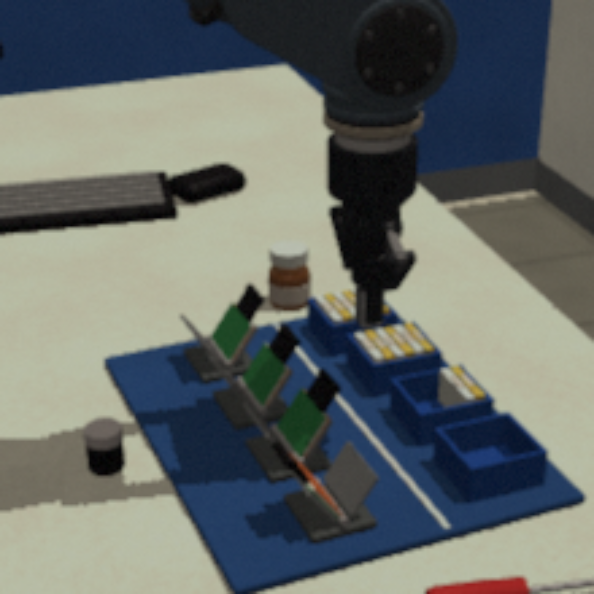

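View pics/w3.png

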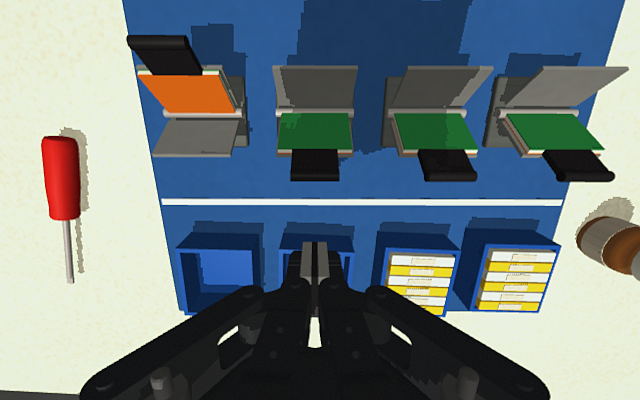

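The fingertips sit behind tag 3, whose tab is at about (315,165) in the wrist view, and are clear of tag and bin. I'll descend and push toward the robot.

Call:
apply_moves(targets=[[[0,-0.001,-0.02,0],[0,-0.001,-0.045,0],[0,-0.001,-0.06,0],[0,-0.001,-0.06,0],[-0.01,-0.002,-0.06,0],[-0.016,-0.002,-0.06,0],[-0.022,-0.003,-0.06,0],[-0.028,-0.003,-0.06,0],[-0.034,-0.003,-0.06,0],[-0.04,-0.004,-0.06,0],[-0.046,-0.004,-0.06,0],[-0.052,-0.005,-0.06,0]]])

```text
time_s: 6.55
eef_pos: [0.5893, -0.0105, 0.2467]
ee_rot: [0.68, 0.733, -0.0, -0.0]
ft_force: [0.1, -0.2, -1.0]
grip_width: -0.0
```

Call:
apply_moves(targets=[[[-0.006,0,0,0],[-0.012,-0.001,0,0],[-0.018,-0.001,0,0],[-0.024,-0.002,0,0],[-0.029,-0.002,0,0],[-0.032,-0.002,0,0],[-0.032,-0.002,0,0],[-0.032,-0.002,0,0]]])

```text
time_s: 7.35
eef_pos: [0.5579, -0.0125, 0.2468]
ee_rot: [0.68, 0.733, 0.0, 0.0]
ft_force: [-0.1, -0.1, -0.2]
grip_width: 0.0
```

Call:
apply_moves(targets=[[[0,0,0.03,0],[0,0,0.07,0],[0,0,0.1,0],[0,0,0.14,0],[0,0,0.17,0],[-0.03,0.03,0.17,0],[-0.06,0.06,0.17,0],[-0.09,0.09,0.17,0],[-0.12,0.12,0.17,0],[-0.15,0.15,0.17,0],[-0.18,0.18,0.17,0],[-0.2,0.2,0.17,0]]])

```text
time_s: 8.55
eef_pos: [0.3561, 0.1887, 0.4169]
ee_rot: [0.68, 0.733, 0.0, -0.0]
ft_force: [0.3, -0.1, 0.4]
grip_width: -0.002
```

Call:
apply_moves(targets=[[[-0.03,0.03,0,0],[-0.06,0.06,0,0],[-0.09,0.09,0,0],[-0.11,0.11,0,0],[-0.11,0.11,0,0],[-0.11,0.11,0,0]]])

```text
time_s: 9.15
eef_pos: [0.2477, 0.2977, 0.4168]
ee_rot: [0.68, 0.733, 0.0, 0.0]
ft_force: [-0.4, 0.3, -0.7]
grip_width: 0.0
```

```bash
python3 - <<'E'
from workcell import robot, grab_frame
import cv2
print(robot.read_state()["eef_pos"])
im=grab_frame("side");cv2.imwrite("pics/side4.png",cv2.resize(im[60:280,220:440],None,fx=2.7,fy=2.7))
im=grab_frame("top");cv2.imwrite("pics/top4f.png",im);cv2.imwrite("pics/top4.png",cv2.resize(im[90:290,180:460],None,fx=2.8,fy=2.8))
a=cv2.imread("pics/top0.png")
for x,y,w,h in((222,118,178,42),(180,135,32,40),(425,115,35,85),(290,262,35,30)):
    p=lambda i:i[y:y+h,x:x+w].mean(2).astype("float32");print(cv2.phaseCorrelate(p(a),p(im)))
E
```

```text
[0.24766918 0.29771287 0.41679228]
((0.0010990242727046962, 0.515345802528234), 0.920122248802656)
((-0.0839957399304403, -0.13774522567262082), 1.0270796947181224)
((0.03181067806878346, 0.04647914281213161), 1.0109531824971423)
((0.006403555309415054, -0.10436914850379075), 0.9943215948564035)
```

View pics/side4.png

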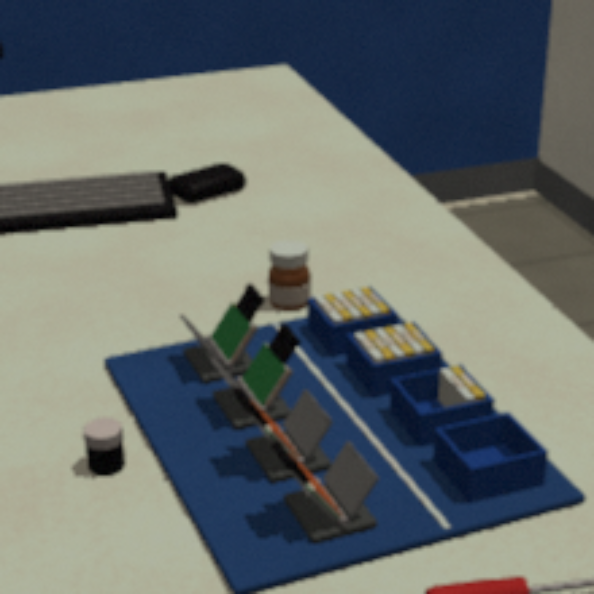

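View pics/top4.png

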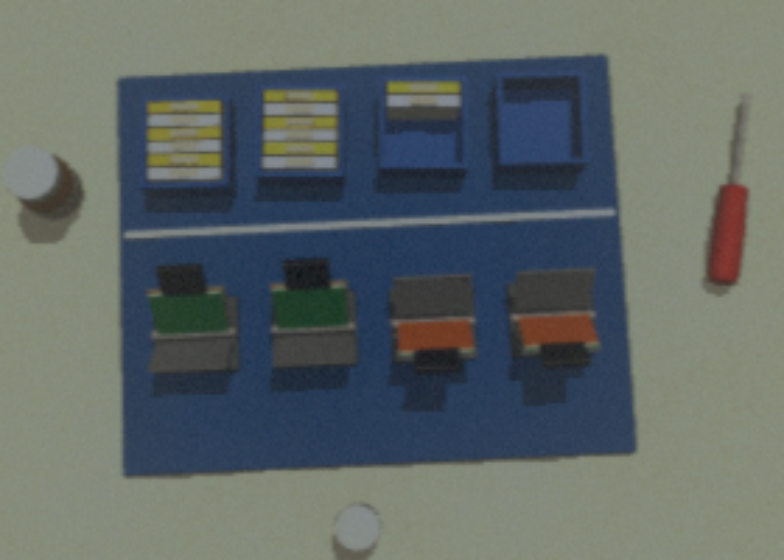

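The final views show green, green, orange and orange in front of the full, full, partly filled and empty bins. Everything else is in place and the arm is clear.

```bash
python3 - <<'E'
from workcell import robot
print(robot.close_job())
E
```

```text
the job is handed in; nothing more can be done
None
```

I pushed over the two wrong tags with the shut fingertips and handed the job in at about 9.3 s. The leftmost tag (full bin) went from orange to green, and the third from the left (two cassettes left) went from green to orange.

- **Tags:** the last top and side pictures show green, green, orange, orange in front of the full, full, partly filled and empty bins, all lying on their stops.
- **Bins and bystanders:** comparing the first and last top pictures, the canister, jar and screwdriver shifted by less than 0.2 px. The bin area as a whole showed 0.5 px, about 1 mm and close to noise.
- **Forces:** the readings at the end of each move stayed near 1 N. I did not log the force during the pushes themselves.
- **Arm:** it ended raised and touching nothing.

No check failed or disagreed; the hand-in gave no verdict.

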